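# Sort the tile cuts and spacers

### The job

Sort what is left over from the tile cutting: put the loose cross spacer in the tub of cross spacers and the loose wedge in the tub of wedges, and pack the three cut pieces of terracotta into the shallow wooden tray so that all three lie flat on its floor, none on the rim or on another. Set the terracotta down rather than dropping it, because it chips, and leave the tape measure and the rubbing block where they are.

Things in the scene. Friction and masses are not known exactly. Their poses are not given: they have to be found in the camera images.
- slant_a: Loose flat piece of terracotta tile, 14 mm thick, 60 mm wide, 0.13 kg: one end square, the other snapped askew. Corners in its frame (x, y mm): (-37.5,-30), (57.5,-30), (17.5,30), (-37.5,30). Origin at its underside, near the centre of mass; z up, x from square to skew end. Grip across the parallel sides (60 mm). 
- slant_b: Loose flat piece of terracotta tile, 14 mm thick, 60 mm wide, 0.13 kg: one end square, the other snapped askew. Corners in its frame (x, y mm): (-37.5,-30), (57.5,-30), (17.5,30), (-37.5,30). Origin at its underside, near the centre of mass; z up, x from square to skew end. Grip across the parallel sides (60 mm). Same as slant_a; half turned, their skew edges mate to a 150 x 60 rectangle.
- closer: Loose short rectangular piece of terracotta tile, 45 mm (its x) by 60 mm (its y), 14 mm thick, about 0.08 kg, lying flat. Origin at the middle of its underside, z up.
- cross: Loose black plastic cross-shaped tile spacer: two bars 46 mm long, 10 mm wide and 10 mm high, crossing at right angles, along its x and y; 12 g. Lies flat; origin at the middle of its underside, z up. Can be gripped over the two opposite ends of a bar (46 mm).
- wedge: Loose black plastic levelling wedge, 80 mm long (its x), 22 mm wide (its y), flat underside; the top falls in five steps of 16 mm length from 16 mm high at the -x end to 4 mm at the forked +x end; 16 g. Origin mid underside, z up. Grip across the 22 mm, best 12 mm from the origin towards -x, where it is 13 mm high, near its centre of mass.
- tub_cross: Open grey tub, fixed, 140 (its x) by 110 (its y) by 50 mm high, walls and floor 3 mm. Origin mid underside, z up. Holds a stock of cross spacers like the loose one, fixed in two low piles in its -x half, up to 23 mm above the table; the floor from x = -18 to +67 mm is free.
- tub_wedge: Open grey tub, fixed, 140 (its x) by 110 (its y) by 50 mm high, walls and floor 3 mm. Origin mid underside, z up. Holds a stock of wedges like the loose one, fixed in two rows across its -x half, up to 23 mm above the table; the floor from x = -19 to +67 mm is free.
- tray: Shallow wooden tray, fixed, empty: inside 223 mm (its x) by 76 mm (its y), floor 3 mm above the table; rim 6 mm wide, only 5 mm above the floor, so fingers holding the upper half of a piece pass over it. Origin mid underside, z up. End to end the three terracotta pieces need 195 mm with the skew edges together, else 235 mm.
- tape: Loose bystander: grey tape measure lying on its side, a rounded square 58 by 54 mm, 34 mm high. Origin at the middle of its underside. To be left where it is.
- stone: Loose bystander: rubbing block for tile edges, 80 by 36 mm, 32 mm high, with a wooden back. Origin at the middle of its underside. To be left where it is.
There are look-alikes about, which are no part of the job. What is shaped like the slant_a but purple or turquoise is not meant.

How it is judged:
At the end, for the whole second after the job is handed in: All three terracotta pieces lie flat inside the tray (undersides within 1.8 mm of its floor, tilt under 0.04 rad); the loose cross spacer is inside the tub of crosses, the loose wedge inside the tub of wedges, origins under 40 mm above the table; all released and at rest (x of slant_a in the frame of tray between -0.09 and 0.09 m and y of slant_a in the frame of tray between -0.025 and 0.025 m and z of slant_a in the frame of tray between 0 and 0.0048 m and linear speed of each of slant_a, slant_b, closer, cross, wedge below 0.02 m/s and angular speed of each of slant_a, slant_b, closer, cross, wedge below 0.3 rad/s and angle between each of slant_a, slant_b, closer's own z axis and vertical below 0.04 rad and x of slant_b in the frame of tray between -0.09 and 0.09 m and y of slant_b in the frame of tray between -0.025 and 0.025 m and z of slant_b in the frame of tray between 0 and 0.0048 m and x of closer in the frame of tray between -0.1 and 0.1 m and y of closer in the frame of tray between -0.025 and 0.025 m and z of closer in the frame of tray between 0 and 0.0048 m and x of cross in the frame of tub_cross between -0.065 and 0.065 m and y of cross in the frame of tub_cross between -0.05 and 0.05 m and z of cross in the frame of tub_cross between 0 and 0.04 m and x of wedge in the frame of tub_wedge between -0.06 and 0.06 m and y of wedge in the frame of tub_wedge between -0.045 and 0.045 m and z of wedge in the frame of tub_wedge between 0 and 0.04 m); the robot touches nothing.
It fails at once if the skew-cut piece was let go and dropped from more than about 50 mm up (height (world z) of slant_a above 0.06 m and contact force between slant_a and anything else below 0.02 N).
It fails at once if the skew-cut piece was let go and dropped from more than about 50 mm up (height (world z) of slant_b above 0.06 m and contact force between slant_b and anything else below 0.02 N).
It fails at once if the short terracotta piece was let go and dropped from more than about 50 mm up (height (world z) of closer above 0.06 m and contact force between closer and anything else below 0.02 N).
It fails at once if the tape measure was pushed more than 25 mm from its place (distance of tape from where it was at the start of the episode above 0.025 m).
It fails at once if the rubbing block was pushed more than 25 mm from its place (distance of stone from where it was at the start of the episode above 0.025 m).
It also fails if it takes over 115 s, if anything falls off the work surface, if the arm or the gripper's body presses on something with over 40 N, if the wrist force passes 120 N, or if a joint passes its speed limit or range.

### The arm

A 7-joint arm with a two-finger parallel gripper is mounted at the origin on the work surface. World frame = base frame: x ahead of the robot, y to its left, z up, the work surface at z = 0. Lengths are in m, angles in rad, forces in N, time in s.
With the tool pointing down it reaches from about 0.4 to 0.85 m from the base axis. Payload 4.4 kg.
Tool frame: the origin (TCP) lies on the centre line of the jaws, within the pads' length; the fingertips stand 14 mm ahead of it and the grasp point (between the pads) lies 5 mm behind it; z points along the fingers, x is the direction in which the jaws open and shut, and the axes are right-handed (so a half turn about z gives the same grasp; the last joint's range is limited). The gripper opens to 94 mm and grips with 3 to 60 N. Pads are 16 mm wide; open, the fingers measure 119 mm over their backs; the gripper's body (75 mm by 177 mm) begins 78 mm behind the grasp point.
Start: joints at [-1.332, 0.628, 0.038, 1.517, -0.027, 0.996, -0.02], TCP at [0.195, 0.62, 0.219] pointing down, gripper open.
Joint ranges: [-3.06, 3.06], [-0.37, 2.12], [-1.25, 1.32], [0.18, 2.47], [-1.1, 4.24], [0.23, 1.98], [-2.94, 2.94]. Speed limits (rad/s): [2.57, 2.57, 3.14, 3.14, 3.14, 3.14, 3.14].

### API

Orientations are given as a unit quaternion [w, x, y, z].
In Python, from workcell import bot, effector, cams, workorder, sensors gives the robot as it stands. The module is installed in compiled form; this text tells all that it offers. Calls block until the motion is done:
- bot.move_pose(position, orientation): joint-space move of the TCP to a pose.
- bot.servo_line(position, frame=None, vel=0.15, f_stop=None): straight line of the TCP; frame=None keeps the orientation; vel is the mean speed in m/s. With f_stop (N) it stops when the force on the tool has changed by that much, and returns True; else False.
- bot.movej(angles): joint-space move.
- effector.command_gripper(opening, f_grip=None): finger opening in m; f_grip is the grip in N (None keeps the last); returns when the fingers have stopped.
- bot.sleep(seconds).
- bot.solve_ik(position, orientation): joint angles nearest the present ones, or None.
- cams.capture(name): name is "scene" or "side" or "wrist"; returns the picture (420x560x3 uint8, red, green, blue); there is no depth.
- cams.camera_info(name): a dict with "intrinsics" (3x3 intrinsics, pixels), "extrinsics" (4x4, takes a point from camera to world coordinates). Camera axes: x right, y up, looking along -z (the intrinsics and any distortion apply to the point x, -y, -z); pixel columns grow to the right and rows downward; lengths in m; the calibration is good to about 2 mm. A picture is of the moment at which its call begins: read the wrist's pose just before it. camera_info takes no time and is no camera call; for the wrist camera it gives the pose at the moment of the call.
A pose or a line that the arm cannot do raises bot.PlanningError and nothing moves.
- workorder.sign_off(): hands the job in, once; it reports no verdict.
Trained networks look in the newest picture that a camera, given by its name, has taken for a name from the list of things; names that differ only in an ending like _2 or _b are one class to them, and where a whole thing is asked for, a point or a joint stands for the part that bears it (a point fixed in the world has none). Each returns a list of dicts, best first, with "conf" (0 to 1); they miss things now and then, are a little off and sometimes report something else, mostly with a low value. They report only what shows in the picture. A call takes as long as a camera call. They do not tell look-alikes from the thing itself.
- cams.trace(camera, name): "region" (420x560 bool, what is visible of it) and "rect" ([left, top, width, height] as shares, 0 to 1, of the picture: columns of its width, rows of its height, round what is visible of it).
- cams.pinpoint(camera, name): "at" ([column, row] as shares, 0 to 1, of the picture: columns of its width, rows of its height: a listed point, or the origin of a listed thing).
Readings, each from a call of its own:
- sensors.get_t(): time.
- sensors.get_joint_pos(): joint angles.
- sensors.get_joint_velocities(): joint speeds.
- sensors.get_joint_torque(): joint torques, N m.
- sensors.get_tool_pos(): TCP position.
- sensors.get_tool_rot(): TCP orientation.
- sensors.get_contact_force(): force on the tool from outside, world axes, zero at the start.
- sensors.get_ft_torque(): the same for the moment, N m.
- sensors.get_gripper_width(): finger opening in m.
Only numpy, scipy, OpenCV 4.12 (cv2) and the standard library are available. Lean on these libraries where they do the work, as an engineer would, in place of code of your own. Each camera call takes 0.05 s, during which the arm holds its last target.

## Working session

There is one attempt and no reset: what is moved stays moved. The work goes in short steps, each a Python script; the robot and the scene stay as the last script left them, time stands still between calls to the robot, and variables do not carry over. Pictures are saved under pics/ and viewed, and the job is handed in when it is done.

```bash
mkdir -p pics
python3 - <<'E'
from workcell import bot, effector, cams, workorder, sensors
import cv2,numpy as np
for n in ["scene","side","wrist"]:
    im=cams.capture(n); cv2.imwrite(f"pics/{n}0.png",im[:,:,::-1])
    i=cams.camera_info(n); print(n,{k:(np.round(v,4).tolist() if not isinstance(v,str) else v) for k,v in i.items()})
print(sensors.get_t(),sensors.get_tool_pos(),sensors.get_tool_rot())
E
ls
```

```text
scene {'intrinsics': [[429.5904, 0.0, 273.0829], [0.0, 429.5904, 205.368], [0.0, 0.0, 1.0]], 'extrinsics': [[0.6923, -0.4223, 0.5851, 1.2388], [0.7215, 0.4119, -0.5565, -0.7588], [-0.006, 0.8075, 0.5898, 0.8127], [0.0, 0.0, 0.0, 1.0]]}
side {'intrinsics': [[539.6502, 0.0, 280.9396], [0.0, 539.6502, 209.1758], [0.0, 0.0, 1.0]], 'extrinsics': [[-0.9775, 0.1405, -0.1572, 0.2709], [-0.2107, -0.6227, 0.7536, 0.9987], [0.008, 0.7698, 0.6383, 0.9052], [0.0, 0.0, 0.0, 1.0]]}
wrist {'intrinsics': [[370.6988, 0.0, 284.064], [0.0, 370.6988, 210.5117], [0.0, 0.0, 1.0]], 'extrinsics': [[0.2998, -0.9211, -0.2485, 0.1233], [0.954, 0.2888, 0.0806, 0.6422], [-0.0025, -0.2612, 0.9653, 0.3837], [0.0, 0.0, 0.0, 1.0]]}
0.15 [0.19487734 0.61960397 0.2188088 ] [ 4.12010758e-04  8.06255672e-01  5.91566820e-01 -5.65258565e-04]
pics
```

View pics/scene0.png

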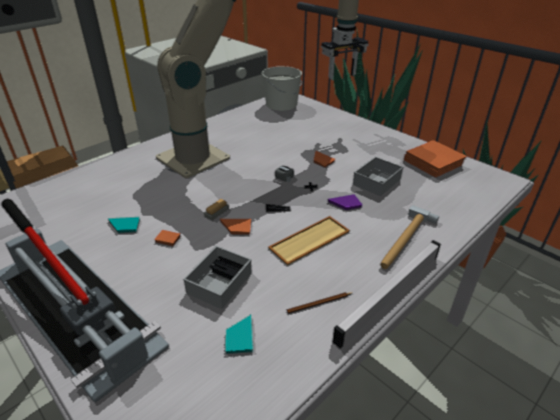

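View pics/side0.png

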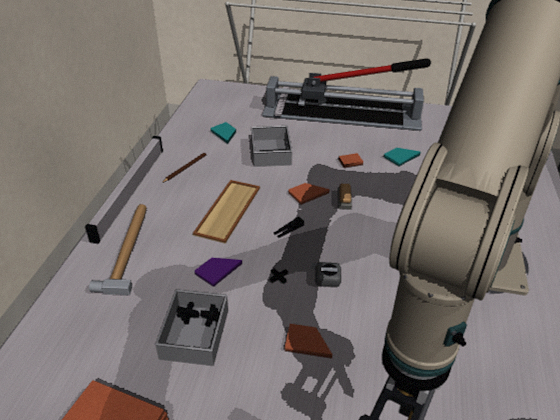

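View pics/wrist0.png

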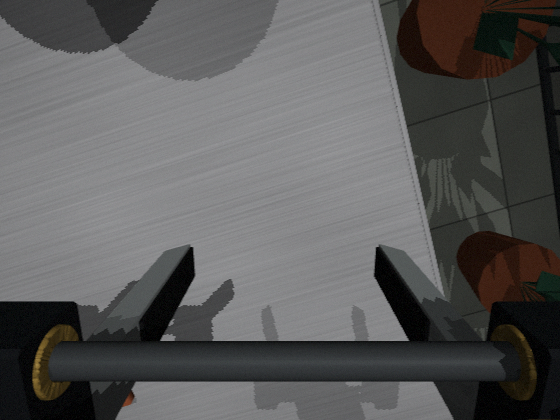

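Run:
```python
from workcell import bot, effector, cams, workorder, sensors
import cv2,numpy as np,pickle
out={}
for c in ["scene","side"]:
    im=cams.capture(c); out[c]={'im':im,'info':cams.camera_info(c)}
    for n in ["slant_a","closer","cross","wedge","tub_cross","tub_wedge","tray","tape","stone"]:
        t=cams.trace(c,n); p=cams.pinpoint(c,n)
        out[c][n]=(t,p)
        print(c,n,[(round(d['conf'],2),int(d['region'].sum()),(np.array(d['rect'])*[560,420,560,420]).round().tolist()) for d in t],[(round(d['conf'],2),(np.array(d['at'])*[560,420]).round(1).tolist()) for d in p])
pickle.dump(out,open('det.pkl','wb'))
print(sensors.get_t())
```

```text
scene slant_a [(0.93, 375, [222.0, 216.0, 32.0, 15.0]), (0.69, 416, [110.0, 217.0, 32.0, 17.0]), (0.64, 392, [328.0, 192.0, 33.0, 21.0]), (0.63, 202, [314.0, 152.0, 21.0, 13.0]), (0.61, 748, [226.0, 316.0, 28.0, 42.0]), (0.4, 1293, [354.0, 155.0, 48.0, 39.0])] [(0.78, [239.7, 225.5]), (0.77, [345.3, 202.5]), (0.76, [239.2, 336.8]), (0.68, [121.3, 225.7]), (0.56, [322.1, 160.1])]
scene closer [(0.71, 285, [154.0, 230.0, 26.0, 18.0])] [(0.61, [166.6, 238.1])]
scene cross [(0.5, 65, [305.0, 182.0, 8.0, 6.0])] [(0.53, [309.7, 186.3]), (0.15, [320.9, 163.1])]
scene wedge [(0.59, 164, [267.0, 204.0, 24.0, 10.0])] []
scene tub_cross [(0.86, 1318, [351.0, 155.0, 53.0, 39.0])] [(0.78, [375.8, 175.7])]
scene tub_wedge [(0.97, 2687, [181.0, 248.0, 71.0, 61.0])] [(0.76, [217.3, 282.2])]
scene tray [(0.86, 1788, [269.0, 217.0, 77.0, 49.0])] [(0.72, [279.2, 210.8]), (0.71, [308.0, 240.5])]
scene tape [(0.75, 245, [274.0, 169.0, 22.0, 12.0])] [(0.71, [281.0, 177.8])]
scene stone [(0.64, 336, [205.0, 201.0, 25.0, 17.0])] [(0.6, [219.3, 213.6])]
side slant_a [(0.92, 450, [383.0, 148.0, 36.0, 19.0]), 
[... 412 characters left out ...]
, 16.0])] [(0.78, [353.8, 161.3])]
side cross [(0.46, 197, [271.0, 271.0, 17.0, 18.0])] [(0.65, [278.6, 277.8])]
side wedge [(0.83, 287, [276.0, 219.0, 26.0, 19.0])] [(0.76, [287.7, 230.1])]
side tub_cross [(0.84, 4277, [154.0, 291.0, 74.0, 74.0])] [(0.75, [192.6, 334.1])]
side tub_wedge [(0.74, 278, [340.0, 153.0, 25.0, 14.0]), (0.68, 1495, [250.0, 125.0, 41.0, 41.0])] [(0.74, [270.6, 152.8])]
side tray [(0.93, 2109, [194.0, 183.0, 68.0, 59.0])] [(0.93, [231.1, 209.7]), (0.21, [342.0, 202.0])]
side tape [(0.77, 604, [312.0, 263.0, 28.0, 27.0])] [(0.84, [328.0, 280.5])]
side stone [(0.73, 348, [334.0, 186.0, 20.0, 25.0]), (0.67, 244, [275.0, 221.0, 25.0, 16.0])] [(0.68, [343.6, 200.5])]
2.05
```

```bash
cat > h.py <<'E'
import numpy as np,cv2,pickle
from scipy.optimize import minimize
def prism(xy,z0,z1):
    xy=np.array(xy,float); return np.vstack([np.c_[xy,np.full(len(xy),z0)],np.c_[xy,np.full(len(xy),z1)]])/1000
def rect(w,h,cx=0,cy=0): return [(cx-w/2,cy-h/2),(cx+w/2,cy-h/2),(cx+w/2,cy+h/2),(cx-w/2,cy+h/2)]
SL=[(-37.5,-30),(57.5,-30),(17.5,30),(-37.5,30)]
M={'slant':[prism(SL,0,14)],'closer':[prism(rect(45,60),0,14)],
'cross':[prism(rect(46,10),0,10),prism(rect(10,46),0,10)],
'wedge':[prism(rect(16,22,-32+16*i),0,16-3*i) for i in range(5)],
'tub':[prism(rect(140,110),0,50)],'tray':[prism(rect(235,88),0,8)],
'tape':[prism(rect(58,54),0,34)],'stone':[prism(rect(80,36),0,32)]}
def proj(info,P):
    K=info['intrinsics'];E=info['extrinsics']
    q=(P-E[:3,3])@E[:3,:3]; q=q*[1,-1,-1]
    uv=q@K.T; return uv[:,:2]/uv[:,2:]
def unproj(info,uv,z):
    K=info['intrinsics'];E=info['extrinsics']
    d=np.linalg.solve(K,np.r_[uv,1.0])*[1,-1,-1]; d=E[:3,:3]@d
    o=E[:3,3]; return o+d*(z-o[2])/d[2]
def world(P,p,z=0):
    c,s=np.cos(p[2]),np.sin(p[2]); return P@np.array([[c,s,0],[-s,c,0],[0,0,1]])+[p[0],p[1],z]
S=4
def render(info,model,p,z=0,shape=(420,560)):
    im=np.zeros((shape[0],shape[1]),np.uint8)
    for P in M[model]:
        uv=proj(info,world(P,p,z))
        cv2.fillConvexPoly(im,cv2.convexHull(np.round(uv*16).astype(np.int32)),255,lineType=cv2.LINE_AA,shift=4)
    return im.astype(np.float32)/255
def fit(model,obs,p0,yaws,z=0):
    # obs: list of (info,mask)
    obs=[(i,m.astype(np.float32)) for i,m in obs]
    def cost(p):
        c=0
        for i,m in obs:
            r=render(i,model,p,z); c+=1-np.minimum(r,m).sum()/np.maximum(r,m).sum()
        return c/len(obs)
    res=[]
    for y in yaws:
        s=np.array([[p0[0],p0[1],y],[p0[0]+.01,p0[1],y+.1],[p0[0],p0[1]+.01,y-.1],[p0[0]-.007,p0[1]-.007,y+.25]])
        r=minimize(cost,s[0],method='Nelder-Mead',options=dict(initial_simplex=s,xatol=2e-4,fatol=1e-4,maxiter=150))
        res.append((r.fun,r.x))
    res.sort(key=lambda t:t[0]); return res
E
cat > f.py <<'E'
from h import *
d=pickle.load(open('det.pkl','rb'))
def reg(c,n,near):
    b=min(d[c][n][0],key=lambda t:np.hypot(*((np.array(t['rect'])[:2]+np.array(t['rect'])[2:]/2)*[560,420]-near)))
    return d[c][n][0] and b['region']
J={'slantA':('slant','slant_a',(238,224),(307,195)),'slantB':('slant','slant_a',(324,158),(308,340)),
'purple':('slant','slant_a',(345,202),(217,272)),'closer':('closer','closer',(167,239),(352,163)),'cross':('cross','cross',(310,185),(279,280)),
'wedge':('wedge','wedge',(279,209),(289,228)),'tub_cross':('tub','tub_cross',(378,175),(191,328)),'tub_wedge':('tub','tub_wedge',(217,278),(270,146)),
'tray':('tray','tray',(308,240),(228,212)),'tape':('tape','tape',(285,175),(326,276)),'stone':('stone','stone',(217,209),(344,200))}
R={}
for k,(m,n,a,b) in J.items():
    obs=[(d['scene']['info'],reg('scene',n,a)),(d['side']['info'],reg('side',n,b))]
    c=np.argwhere(obs[1][1]).mean(0)[::-1]; p0=unproj(d['side']['info'],c,.02 if 'tub' in k else .006)
    per=2*np.pi if m in('slant','wedge') else (np.pi/2 if m=='cross' else np.pi)
    r=fit(m,obs,p0,np.arange(0,per,per/8 if per>5 else per/4))
    R[k]=r[0][1]
    print(k,[(round(x[0],3),x[1].round(3).tolist()) for x in r[:3]])
pickle.dump(R,open('R.pkl','wb'))
for c in ['scene','side']:
    im=cv2.resize(d[c]['im'][:,:,::-1],None,fx=2,fy=2,interpolation=cv2.INTER_CUBIC)
    for k,p in R.items():
        for P in M[J[k][0]]:
            uv=proj(d[c]['info'],world(P,p)); n=len(uv)//2
            cv2.polylines(im,[np.round((uv[n:]+.5)*2).astype(int)],True,(0,255,0),1)
            cv2.polylines(im,[np.round((uv[:n]+.5)*2).astype(int)],True,(255,0,255),1)
        cv2.circle(im,tuple(np.round(proj(d[c]['info'],world(np.array([[.03,0,0.01]]),p))[0]*2).astype(int)),2,(0,255,255),-1)
    im=im[250:720,200:840] if c=='scene' else im[220:740,250:900]
    cv2.imwrite(f'pics/fit_{c}.png',im)
E
python3 f.py
```

```text
slantA [(np.float64(0.2), [0.443, -0.145, 4.0]), (np.float64(0.201), [0.443, -0.146, 3.976]), (np.float64(0.201), [0.442, -0.145, 3.939])]
slantB [(np.float64(0.202), [0.358, 0.331, 3.146]), (np.float64(0.202), [0.357, 0.33, 3.15]), (np.float64(0.203), [0.358, 0.333, 3.197])]
purple [(np.float64(0.108), [0.594, 0.183, 4.231]), (np.float64(0.108), [0.593, 0.183, 4.222]), (np.float64(0.259), [0.589, 0.179, 1.147])]
closer [(np.float64(0.183), [0.343, -0.327, -1.168]), (np.float64(0.185), [0.343, -0.325, 1.949]), (np.float64(0.189), [0.341, -0.326, 2.173])]
cross [(np.float64(0.307), [0.449, 0.17, 0.899]), (np.float64(0.308), [0.449, 0.17, 0.881]), (np.float64(0.311), [0.449, 0.17, 0.857])]
wedge [(np.float64(0.212), [0.46, 0.005, 7.143]), (np.float64(0.213), [0.46, 0.005, 0.856]), (np.float64(0.213), [0.459, 0.004, 0.87])]
tub_cross [(np.float64(0.05), [0.583, 0.361, 1.675]), (np.float64(0.05), [0.583, 0.362, 1.67]), (np.float64(0.051), [0.582, 0.362, 1.665])]
tub_wedge [(np.float64(0.071), [0.581, -0.325, 1.861]), (np.float64(0.071), [0.581, -0.324, 1.858]), (np.float64(0.263), [0.573, -0.328, 0.224])]
tray [(np.float64(0.072), [0.629, -0.034, 1.447]), (np.float64(0.072), [0.629, -0.033, 1.444]), (np.float64(0.072), [0.629, -0.032, 1.443])]
tape [(np.float64(0.296), [0.338, 0.154, 2.098]), (np.float64(0.298), [0.341, 0.151, 0.649]), (np.float64(0.298), [0.343, 0.143, 1.793])]
stone [(np.float64(0.245), [0.338, -0.144, 1.67]), (np.float64(0.246), [0.338, -0.144, 1.66]), (np.float64(0.246), [0.339, -0.144, 1.674])]
```

View pics/fit_scene.png

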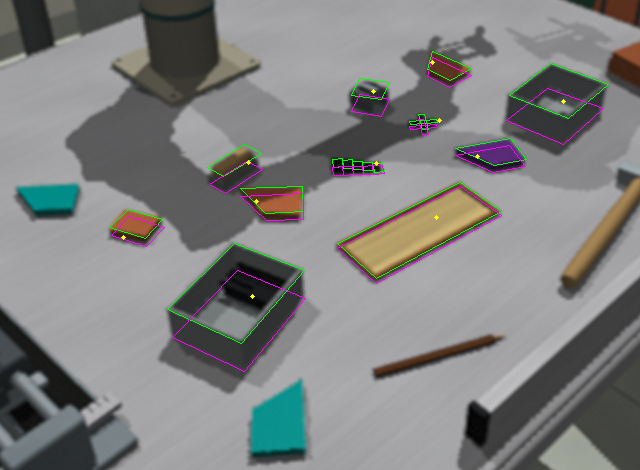

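View pics/fit_side.png

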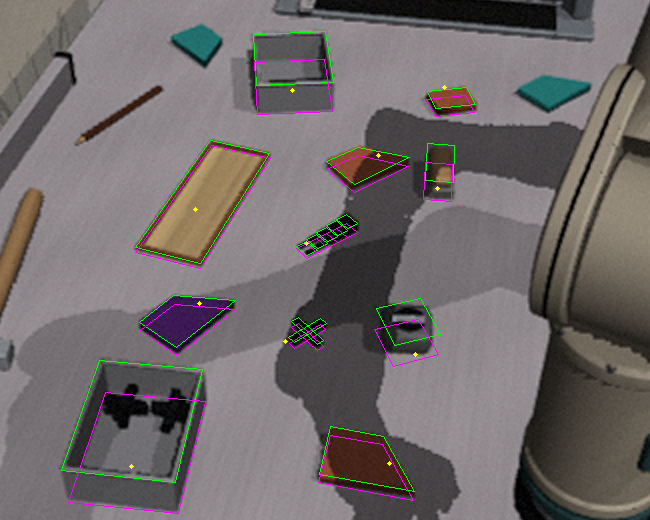

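```bash
cat >> h.py <<'E'
from scipy.spatial.transform import Rotation as Rot
def q(a):
    c,s=np.cos(a),np.sin(a)
    x,y,z,w=Rot.from_matrix(np.array([[c,s,0],[s,-c,0],[0,0,-1]])).as_quat(); return np.array([w,x,y,z])
def qR(w,x,y,z): return Rot.from_quat([x,y,z,w]).as_matrix()
E
python3 - <<'E'
from workcell import *
from h import *
import workcell
from workcell import bot, effector, cams, workorder, sensors
i=cams.camera_info('wrist');p=sensors.get_tool_pos();R=qR(*sensors.get_tool_rot())
E=i['extrinsics'];print('cam in tool',R.T@(E[:3,3]-p));print('view dir tool',R.T@(-E[:3,2]),'right',R.T@E[:3,0])
print('tool x yaw',np.arctan2(R[1,0],R[0,0]))
print(proj(i,np.array([p, p-[0,0,.1],p-[0,0,.2]])))
for uv in [(284,120),(284,210),(284,240)]:
    w=unproj(i,np.array(uv),0.007); print(uv,R.T@(w-p))
Rf=pickle.load(open('R.pkl','rb'))
# feasible yaws
for k,p in Rf.items():
    ok=[]
    for a in np.arange(-np.pi,np.pi,np.pi/8):
        s=bot.solve_ik([p[0],p[1],.06],q(a)); 
        if s is not None: ok.append((round(a,2),round(s[6],2)))
    print(k,p.round(3),ok)
E
```

```text
cam in tool [-0.00017477 -0.07508091 -0.1648606 ]
view dir tool [-9.33648593e-04  2.61185298e-01  9.65288231e-01] right [ 9.99999381e-01 -3.40868913e-04  1.05945347e-03]
tool x yaw 1.2659401120231475
[[284.73561966 271.51598871]
 [284.64144035 214.9573164 ]
 [284.59616331 187.76653373]]
(284, 120) [-0.00063471 -0.06573166  0.21249575]
(284, 210) [-0.00060744  0.02646346  0.21249193]
(284, 240) [-0.00059753  0.05994568  0.21249054]
slantA [ 0.443 -0.145  4.   ] [(np.float64(-3.14), np.float64(2.61)), (np.float64(-2.75), np.float64(2.81)), (np.float64(-2.36), np.float64(-1.04)), (np.float64(-1.96), np.float64(-0.65)), (np.float64(-1.57), np.float64(-0.76)), (np.float64(-1.18), np.float64(-0.43)), (np.float64(-0.79), np.float64(-0.13)), (np.float64(-0.39), np.float64(0.17)), (np.float64(0.0), np.float64(0.46)), (np.float64(0.39), np.float64(0.74)), (np.float64(0.79), np.float64(1.02)), (np.float64(1.18), np.float64(1.29)), (np.float64(1.57), np.float64(1.53)), (np.float64(1.96), np.float64(1.69)), (np.float64(2.36), np.float64(1.88)), (np.float64(2.75), np.float64(2.13))]
slantB [0.358 
[... 5780 characters left out ...]
loat64(0.98)), (np.float64(2.75), np.float64(1.17))]
stone [ 0.338 -0.144  1.67 ] [(np.float64(-3.14), np.float64(2.54)), (np.float64(-2.75), np.float64(2.86)), (np.float64(-2.36), np.float64(-0.94)), (np.float64(-1.96), np.float64(-0.54)), (np.float64(-1.57), np.float64(-0.15)), (np.float64(-1.18), np.float64(0.24)), (np.float64(-0.79), np.float64(0.63)), (np.float64(-0.39), np.float64(1.03)), (np.float64(0.0), np.float64(1.42)), (np.float64(0.39), np.float64(-0.16)), (np.float64(0.79), np.float64(0.21)), (np.float64(1.18), np.float64(0.61)), (np.float64(1.57), np.float64(1.0)), (np.float64(1.96), np.float64(1.39)), (np.float64(2.36), np.float64(1.81)), (np.float64(2.75), np.float64(2.18))]
```

```bash
cat > tour.py <<'E'
from h import *
from workcell import bot, effector, cams, workorder, sensors
out=[]
for name,(x,y,a),ns in [('v1',(.37,.30,1.2),['slant_a','tape']),('v2',(.53,.26,.6),['cross','tub_cross','slant_a']),('v3',(.56,0.0,.0),['tray','wedge','slant_a','cross']),
  ('v4',(.45,-.14,-.3),['slant_a','wedge','stone','tray']),('v5',(.47,-.32,-.5),['tub_wedge','closer','slant_a'])]:
    t0=sensors.get_t(); bot.move_pose([x,y,.25],q(a)); bot.sleep(.15)
    info=cams.camera_info('wrist'); im=cams.capture('wrist'); dd={n:cams.trace('wrist',n) for n in ns}
    out.append(dict(name=name,info=info,im=im,det=dd,tcp=sensors.get_tool_pos()))
    cv2.imwrite(f'pics/{name}.png',im[:,:,::-1])
    print(name,round(sensors.get_t()-t0,2),sensors.get_tool_pos().round(4))
    for n in ns: print('  ',n,[(round(d['conf'],2),int(d['region'].sum()),(np.array(d['rect'])*[560,420,560,420]).round().tolist()) for d in dd[n]])
pickle.dump(out,open('tour.pkl','wb')); print(sensors.get_t())
E
python3 tour.py
python3 -c "
import cv2,numpy as np
a=[cv2.resize(cv2.imread(f'pics/v{i}.png'),(400,300)) for i in (1,2,3,4)]
cv2.imwrite('pics/vm.png',np.vstack([np.hstack(a[:2]),np.hstack(a[2:])]))"
```

```text
v1 1.67 [0.3697 0.3006 0.2498]
   slant_a [(0.82, 3831, [273.0, 102.0, 68.0, 101.0]), (0.57, 675, [240.0, 384.0, 49.0, 14.0])]
   tape [(0.58, 2819, [113.0, 172.0, 66.0, 70.0])]
v2 1.05 [0.5293 0.2607 0.2503]
   cross [(0.66, 702, [160.0, 186.0, 41.0, 40.0])]
   tub_cross [(0.9, 17928, [300.0, 39.0, 179.0, 185.0])]
   slant_a [(0.86, 3401, [239.0, 231.0, 90.0, 65.0]), (0.8, 4308, [151.0, 0.0, 78.0, 78.0])]
v3 1.42 [0.56   0.0006 0.2499]
   tray [(0.76, 15776, [291.0, 103.0, 115.0, 205.0])]
   wedge [(0.63, 1239, [163.0, 144.0, 58.0, 70.0])]
   slant_a [(0.89, 2813, [266.0, 0.0, 86.0, 44.0]), (0.73, 1750, [173.0, 271.0, 54.0, 59.0])]
   cross [(0.69, 950, [151.0, 0.0, 40.0, 39.0])]
v4 1.14 [ 0.4504 -0.1395  0.2499]
   slant_a [(0.86, 1697, [129.0, 382.0, 62.0, 38.0]), (0.78, 3548, [237.0, 148.0, 84.0, 78.0]), (0.65, 351, [546.0, 275.0, 13.0, 27.0]), (0.64, 1599, [224.0, 6.0, 50.0, 88.0])]
   wedge [(0.88, 1592, [225.0, 5.0, 47.0, 86.0])]
   stone []
   tray [(0.7, 13168, [372.0, 0.0, 97.0, 155.0])]
v5 1.1 [ 0.4705 -0.3188  0.2502]
   tub_wedge [(0.97, 17210, [296.0, 48.0, 180.0, 181.0])]
   closer [(0.82, 1508, [163.0, 208.0, 55.0, 59.0])]
   slant_a [(0.91, 5140, [140.0, 3.0, 81.0, 96.0]), (0.91, 3150, [502.0, 89.0, 58.0, 70.0]), (0.7, 393, [95.0, 297.0, 26.0, 29.0])]
8.4333
```

View pics/vm.png

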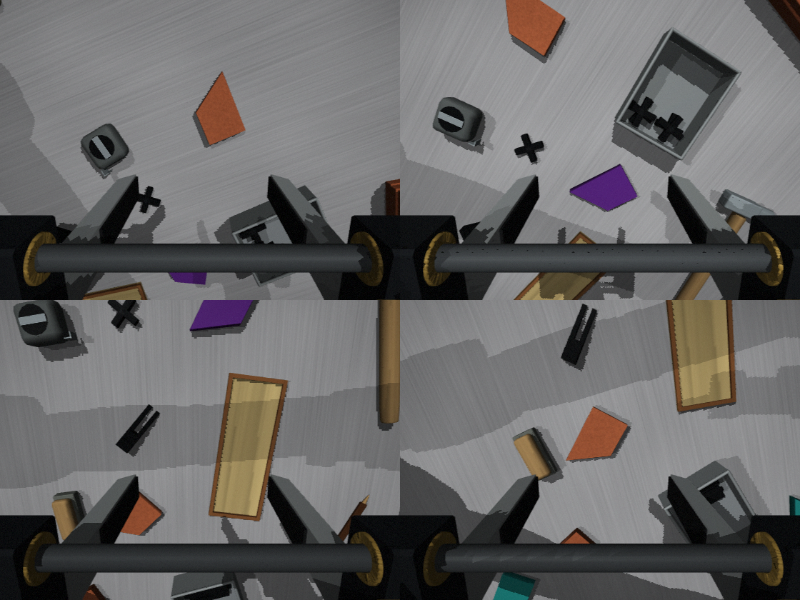

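View pics/v5.png

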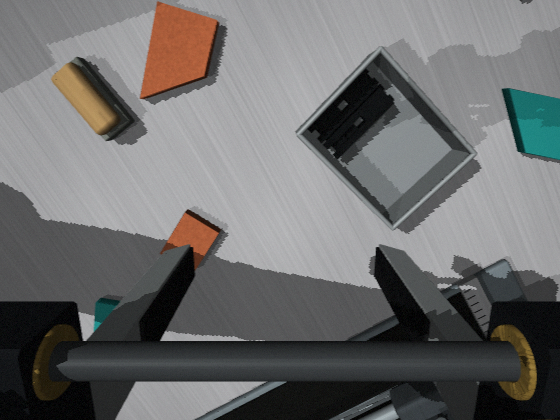

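```bash
cat > f2.py <<'E'
from h import *
T={t['name']:t for t in pickle.load(open('tour.pkl','rb'))}
R0=pickle.load(open('R.pkl','rb')); R0['tub_wedge'][2]+=np.pi
def reg(v,n,near):
    return min(T[v]['det'][n],key=lambda t:np.hypot(*((np.array(t['rect'])[:2]+np.array(t['rect'])[2:]/2)*[560,420]-near)))['region']
J={'slantB':('slant','slant_a',[('v1',(307,152)),('v2',(190,39))]),'slantA':('slant','slant_a',[('v4',(279,187)),('v5',(180,50))]),
'cross':('cross','cross',[('v2',(180,206)),('v3',(170,20))]),'wedge':('wedge','wedge',[('v3',(192,180)),('v4',(248,48))]),
'closer':('closer','closer',[('v5',(190,237))]),
'tub_cross':('tub','tub_cross',[('v2',(390,130))]),'tub_wedge':('tub','tub_wedge',[('v5',(386,138))]),'tray':('tray','tray',[('v3',(348,205))])}
R={}
for k,(m,n,vs) in J.items():
    each=[]
    for sub in ([[v] for v in vs] if len(vs)>1 else [])+[vs]:
        obs=[(T[v]['info'],reg(v,n,a)) for v,a in sub]
        y0=R0[k][2]; r=fit(m,obs,R0[k][:2],[y0-.3,y0,y0+.3] if m!='slant' else y0+np.arange(8)*np.pi/4)
        each.append((round(r[0][0],3),r[0][1].round(4).tolist()))
    print(k,each); R[k]=r[0][1]
pickle.dump(R,open('R2.pkl','wb'))
for v in T:
    im=cv2.resize(T[v]['im'][:,:,::-1],(784,588),interpolation=cv2.INTER_CUBIC)
    for k,p in R.items():
        for P in M[J[k][0]]:
            uv=proj(T[v]['info'],world(P,p)); n=len(uv)//2
            cv2.polylines(im,[np.round((uv[n:]+.5)*1.4).astype(int)],True,(0,255,0),1)
            cv2.polylines(im,[np.round((uv[:n]+.5)*1.4).astype(int)],True,(255,0,255),1)
        cv2.circle(im,tuple(np.round(proj(T[v]['info'],world(np.array([[.03,0,0.01]]),p))[0]*1.4).astype(int)),3,(0,255,255),-1)
    cv2.imwrite(f'pics/f2_{v}.png',im)
E
python3 f2.py;python3 -c "
import cv2,numpy as np
a=[cv2.imread(f'pics/f2_v{i}.png')[:290,120:520] for i in (1,2,3,4)]
a[1]=cv2.imread('pics/f2_v2.png')[30:320,184:584+100][:, :400]
a[2]=cv2.imread('pics/f2_v3.png')[140:430,190:590]
cv2.imwrite('pics/vm2.png',np.vstack([np.hstack(a[:2]),np.hstack(a[2:])]))"
```

```text
slantB [(np.float64(0.061), [0.3578, 0.3303, 3.1773]), (np.float64(0.043), [0.3575, 0.3312, 3.1599]), (np.float64(0.053), [0.3574, 0.3308, 3.1892])]
slantA [(np.float64(0.08), [0.4428, -0.1492, 3.9371]), (np.float64(0.038), [0.4432, -0.1495, 3.9331]), (np.float64(0.06), [0.443, -0.1494, 10.2247])]
cross [(np.float64(0.208), [0.4487, 0.169, 0.903]), (np.float64(0.117), [0.4486, 0.1692, 0.8924]), (np.float64(0.164), [0.4486, 0.1691, 0.9037])]
wedge [(np.float64(0.253), [0.4595, 0.0023, 7.1519]), (np.float64(0.23), [0.459, 0.0013, 7.1456]), (np.float64(0.244), [0.4594, 0.002, 7.1545])]
closer [(np.float64(0.322), [0.3419, -0.3288, -1.0832])]
tub_cross [(np.float64(0.011), [0.5827, 0.3604, 1.6529])]
tub_wedge [(np.float64(0.011), [0.5812, -0.3269, 5.0155])]
tray [(np.float64(0.019), [0.629, -0.0356, 1.4469])]
```

View pics/vm2.png

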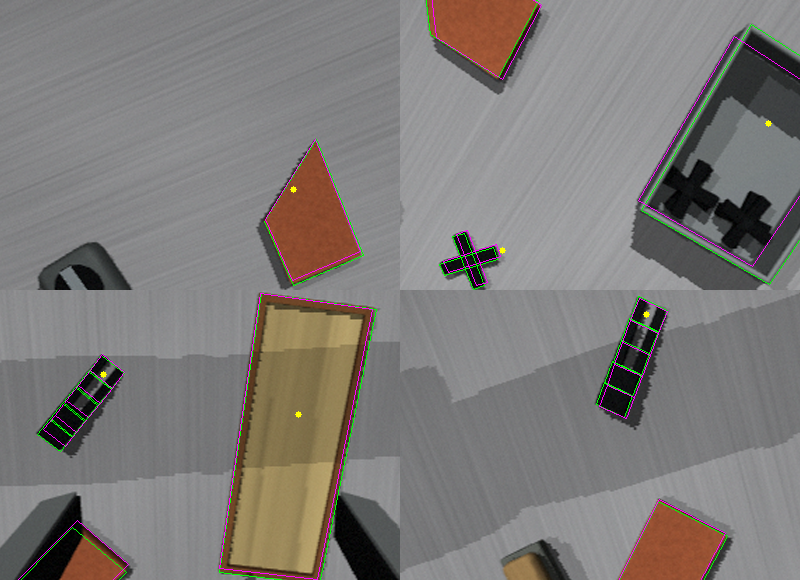

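View pics/f2_v5.png

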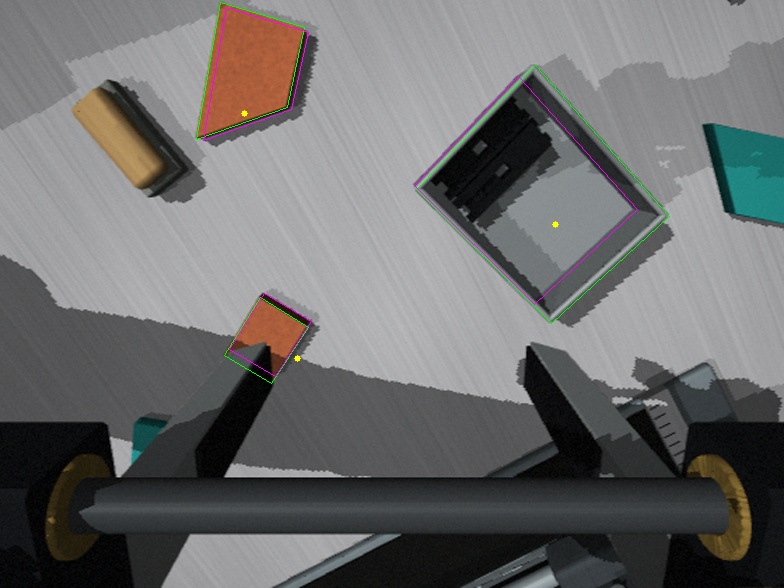

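```bash
cat > act.py <<'E'
from h import *
from workcell import bot, effector, cams, workorder, sensors
wrap=lambda a:(a+np.pi)%(2*np.pi)-np.pi
R=pickle.load(open('R2.pkl','rb'))
def loc(c,p): return np.array(p[:2])+Rot.from_euler('z',p[2]).as_matrix()[:2,:2]@np.array(c)
def look(name,model,p0,a,z=.2,tag='',zb=0):
    bot.move_pose([p0[0],p0[1],z],q(a)); bot.sleep(.15)
    info=cams.camera_info('wrist'); im=cams.capture('wrist'); t=cams.trace('wrist',name)
    best=min(t,key=lambda d:np.hypot(*((np.array(d['rect'])[:2]+np.array(d['rect'])[2:]/2)*[560,420]-proj(info,np.array([[p0[0],p0[1],.007]]))[0])))
    r=fit(model,[(info,best['region'])],p0[:2],[p0[2]-.2,p0[2],p0[2]+.2],zb)[0]
    print('look',name,round(best['conf'],2),round(r[0],3),r[1].round(4),'prior',np.round(p0,4))
    im2=im[:,:,::-1].copy()
    for P in M[model]:
        uv=proj(info,world(P,r[1],zb)); n=len(uv)//2; cv2.polylines(im2,[np.round(uv[n:]+.5).astype(int)],True,(0,255,0),1)
    cv2.imwrite(f'pics/look_{tag}.png',im2)
    return r[1]
def st(s): print(s,'t',round(sensors.get_t(),2),'tcp',sensors.get_tool_pos().round(4),'w',round(sensors.get_gripper_width(),4),'F',sensors.get_contact_force().round(1))
def pick(xy,a,z,open_=.08,f=25,up=.11):
    effector.command_gripper(open_,f)
    bot.move_pose([*xy,.09],q(a)); 
    hit=bot.servo_line([*xy,z],vel=.08,f_stop=15); st(f'down hit={hit}')
    effector.command_gripper(0.0,f); st('gripped')
    bot.servo_line([*xy,up],vel=.12); st('lifted')
def place(xy,a,z,open_,hov=.08,f_stop=4):
    bot.move_pose([*xy,hov],q(a)); st('hover')
    bot.servo_line([*xy,z+.012],vel=.1)
    hit=bot.servo_line([*xy,z],vel=.03,f_stop=f_stop); st(f'place hit={hit}')
    effector.command_gripper(open_); bot.servo_line([*xy,.10],vel=.12); st('released')
E
cat > c1.py <<'E'
from act import *
p=look('closer','closer',R['closer'],R['closer'][2]+np.pi/2,tag='closer'); R['closer']=p; pickle.dump(R,open('R2.pkl','wb'))
E
python3 c1.py
```

```text
look closer 0.88 0.049 [ 0.3414 -0.3279 -1.0974] prior [ 0.3419 -0.3288 -1.0832]
```

View pics/look_closer.png

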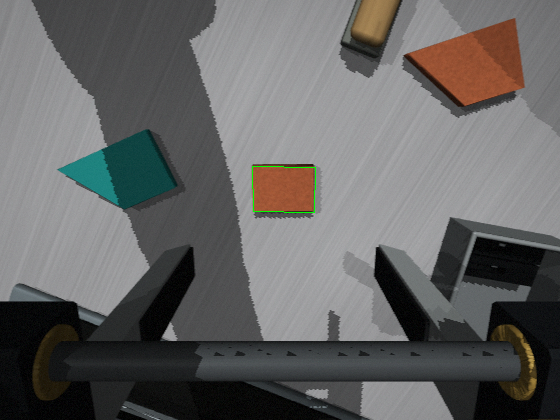

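The closer sits at pixel (284,190), terracotta, and the outline matches its 45 x 60 shape; the look-alike at (130,170) is turquoise. I'll pick and place it.

```bash
cat > c2.py <<'E'
from act import *
p=R['closer']; pick(p[:2],p[2]+np.pi/2,.021)
t=R['tray']; 
if sensors.get_gripper_width()>.055: place(loc((.0815,0),t),t[2]-np.pi/2,.0235,.069)
E
python3 c2.py
```

```text
down hit=False t 11.62 tcp [ 0.3417 -0.3281  0.0214] w 0.08 F [-0.   0.1  0.4]
gripped t 12.07 tcp [ 0.3416 -0.328   0.0213] w 0.0592 F [-0.3  1.1  3.1]
lifted t 12.97 tcp [ 0.3411 -0.3275  0.1095] w 0.0599 F [ 0.6 -0.8 -0.7]
hover t 14.71 tcp [0.6387 0.0431 0.0801] w 0.0599 F [-0.9  1.  -0.6]
place hit=True t 15.72 tcp [0.6393 0.0454 0.024 ] w 0.0598 F [-0.1 -0.4  3.8]
released t 16.9 tcp [0.6385 0.0455 0.0995] w 0.069 F [-0.4  0.9 -0.6]
```

```bash
cat > c3.py <<'E'
from act import *
t=R['tray']; effector.command_gripper(.08)
R['slantA'][2]=wrap(R['slantA'][2])
p=look('slant_a','slant',R['slantA'],wrap(R['slantA'][2]+np.pi/2),tag='sA')
if np.hypot(*(p-R['slantA'])[:2])<.004: pick(p[:2],wrap(p[2]+np.pi/2),.021)
if sensors.get_gripper_width()>.055: place(loc((.0145,0),t),t[2]-np.pi/2,.0235,.069)
E
python3 c3.py
```

```text
look slant_a 0.69 0.05 [ 0.443  -0.1492 -2.3408] prior [ 0.443  -0.1494 -2.3417]
down hit=False t 20.45 tcp [ 0.4433 -0.1493  0.0214] w 0.0801 F [-0.7  0.5 -0.3]
gripped t 20.91 tcp [ 0.443  -0.149   0.0212] w 0.0597 F [0.  1.  3.6]
lifted t 21.8 tcp [ 0.4426 -0.1488  0.1095] w 0.0592 F [ 0.5  0.  -1.4]
hover t 22.72 tcp [ 0.6292 -0.0234  0.0797] w 0.0598 F [ 0.2  0.  -2.8]
place hit=True t 23.73 tcp [ 0.631  -0.0211  0.024 ] w 0.0599 F [-0.6  0.3  4.3]
released t 24.91 tcp [ 0.6302 -0.0209  0.0995] w 0.0686 F [ 0.1  0.1 -0.4]
```

View pics/look_sA.png

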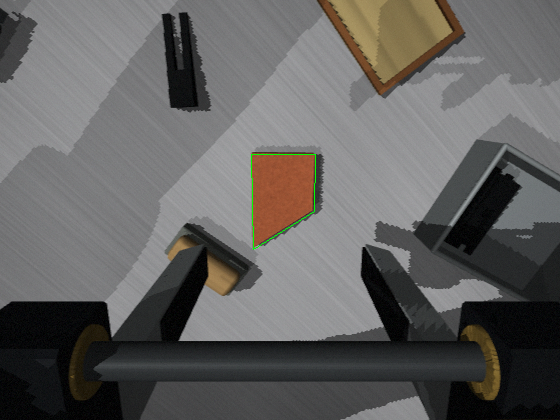

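Outline matched the orange piece at (284,195). Before adding the third piece, I'll check the tray.

```bash
cat > look_tray.py <<'E'
from act import *
import sys
t=R['tray']; x,y=loc((0,0.0),t); bot.move_pose([x-.02,y,.25],q(0)); bot.sleep(.15)
info=cams.camera_info('wrist'); im=cams.capture('wrist'); im2=im[:,:,::-1].copy()
im2=cv2.resize(im2,(784,588),interpolation=cv2.INTER_CUBIC)
tt=cams.trace('wrist','slant_a'); cc=cams.trace('wrist','closer'); trm=cams.trace('wrist','tray')
def rel(p):
    d=Rot.from_euler('z',-t[2]).as_matrix()[:2,:2]@(np.array(p[:2])-t[:2]); return (d*1000).round(1),round(wrap(p[2]-t[2]),3)
for n,m,dets in (('slant','slant',tt),('closer','closer',cc)):
    for d in dets:
        c=(np.array(d['rect'])[:2]+np.array(d['rect'])[2:]/2)*[560,420]
        w=unproj(info,c,.01); dd=rel([*w[:2],0])[0]
        if abs(dd[0])>112 or abs(dd[1])>40 or d['region'].sum()>6000: continue
        r=fit(m,[(info,d['region'])],w[:2],[t[2],t[2]+np.pi] if m=='slant' else [t[2]],.003)[0]
        print(n,round(d['conf'],2),'iouerr',round(r[0],3),'tray xy mm',*rel(r[1]))
        for P in M[m]:
            uv=proj(info,world(P,r[1],.003)); k=len(uv)//2; cv2.polylines(im2,[np.round((uv[k:]+.5)*1.4).astype(int)],True,(0,255,0),1)
cv2.imwrite(f'pics/tray_{sys.argv[1]}.png',im2); st('tray')
E
python3 look_tray.py 1
```

```text
slant 0.74 iouerr 0.062 tray xy mm [14.3 -1. ] 3.129
closer 0.72 iouerr 0.08 tray xy mm [81.9 -1.3] 0.017
tray t 25.92 tcp [ 0.6086 -0.0355  0.2488] w 0.0688 F [-0.4 -0.8 -0.9]
```

View pics/tray_1.png

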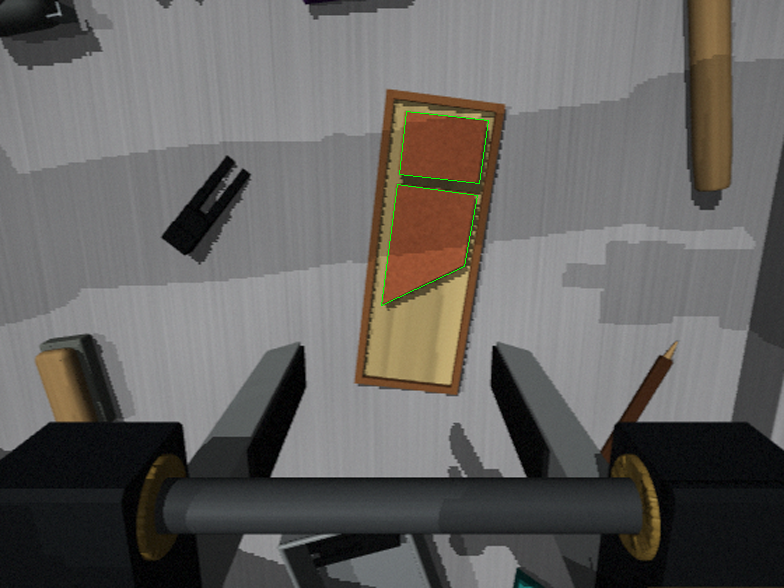

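Closer at (445,148) and slant at (430,240) lie inside the tray as planned, to within about 1 mm. Next is the second slant.

```bash
cat > c4.py <<'E'
from act import *
t=R['tray']; effector.command_gripper(.08)
p0=R['slantB']; p=look('slant_a','slant',p0,wrap(p0[2]-np.pi/2),tag='sB')
if np.hypot(*(p-p0)[:2])<.004: pick(p[:2],wrap(p[2]-np.pi/2),.021)
if sensors.get_gripper_width()>.055: place(loc((-.0675,-.0005),t),t[2]-np.pi/2,.0235,.069)
E
python3 c4.py && python3 look_tray.py 2
```

```text
look slant_a 0.87 0.07 [0.3581 0.3304 3.1791] prior [0.3574 0.3308 3.1892]
down hit=False t 29.98 tcp [0.3584 0.3306 0.0213] w 0.08 F [ 0.1  0.4 -0.3]
gripped t 30.43 tcp [0.3583 0.3306 0.0213] w 0.0594 F [-0.5  1.2  3.6]
lifted t 31.32 tcp [0.3577 0.3301 0.1095] w 0.0596 F [-0.6 -0.2 -1.3]
hover t 33.17 tcp [ 0.6212 -0.1003  0.0798] w 0.0595 F [-0.2  0.2 -0.8]
place hit=True t 34.17 tcp [ 0.6213 -0.1026  0.0241] w 0.0596 F [-0.5  0.4  4.4]
released t 35.36 tcp [ 0.6207 -0.1023  0.0995] w 0.0689 F [0.6 0.1 0. ]
slant 0.85 iouerr 0.045 tray xy mm [-66.8  -1.7] -0.002
slant 0.83 iouerr 0.049 tray xy mm [14.2 -1.1] 3.137
closer 0.89 iouerr 0.051 tray xy mm [81.6 -1.1] 0.011
tray t 36.41 tcp [ 0.6086 -0.0362  0.249 ] w 0.0691 F [-0.6 -0.1  0.7]
```

View pics/look_sB.png

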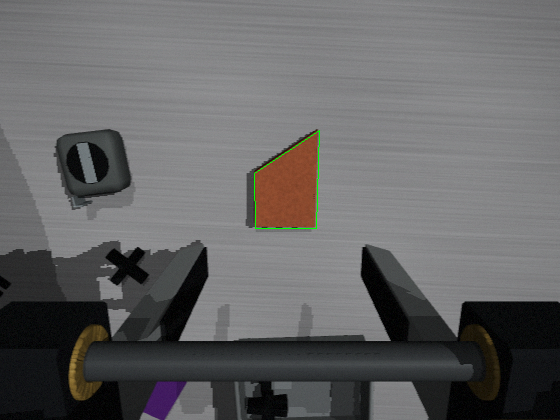

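View pics/tray_2.png

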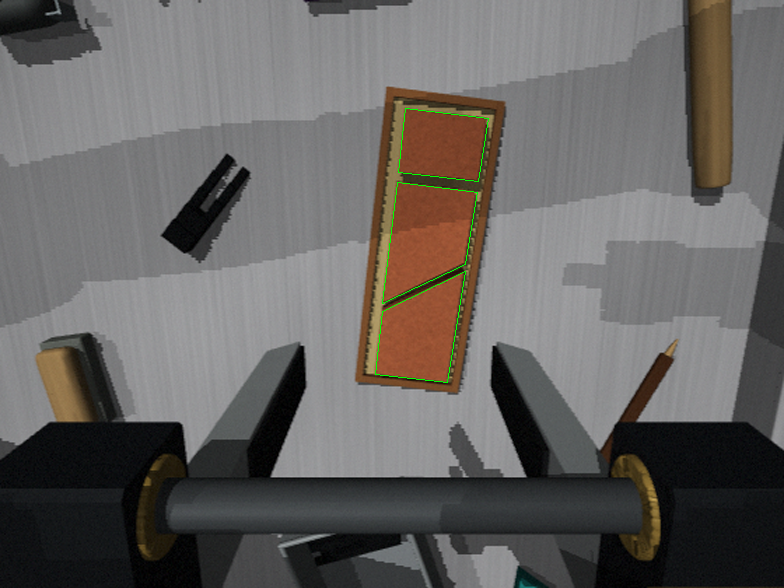

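```bash
cat > c5.py <<'E'
from act import *
w=R['wedge'].copy(); w[2]=wrap(w[2]); tb=R['tub_wedge']; effector.command_gripper(.05,15)
w2=look('wedge','wedge',w,w[2]-np.pi/2,z=.16,tag='wedge')
g=loc((-.012,0),w2); pick(g,w2[2]-np.pi/2,.018,open_=.045,f=15,up=.12)
if sensors.get_gripper_width()>.018:
    yw=tb[2]+np.pi/2; o=loc((.026,0),tb); g=loc((-.012,0),[*o,yw])
    place(g,wrap(yw-np.pi/2),.0205,.040,hov=.11)
E
python3 c5.py
```

```text
look wedge 0.62 0.237 [0.4589 0.0017 0.8649] prior [0.4594 0.002  0.8713]
down hit=False t 39.67 tcp [ 0.4514 -0.0075  0.0183] w 0.0448 F [ 0.2  0.7 -0.3]
gripped t 40.16 tcp [ 0.4512 -0.0073  0.0182] w 0.0216 F [-0.3  0.2  3. ]
lifted t 41.16 tcp [ 0.4507 -0.0073  0.1195] w 0.0216 F [-0.2 -0.7  0.1]
hover t 42.54 tcp [ 0.5782 -0.3532  0.1097] w 0.022 F [0.5 1.2 0.2]
place hit=True t 43.88 tcp [ 0.5776 -0.3553  0.0208] w 0.0219 F [1.4 0.8 2.8]
released t 45.21 tcp [ 0.5773 -0.3548  0.0994] w 0.0398 F [ 0.6 -0.1  0.9]
```

View pics/look_wedge.png

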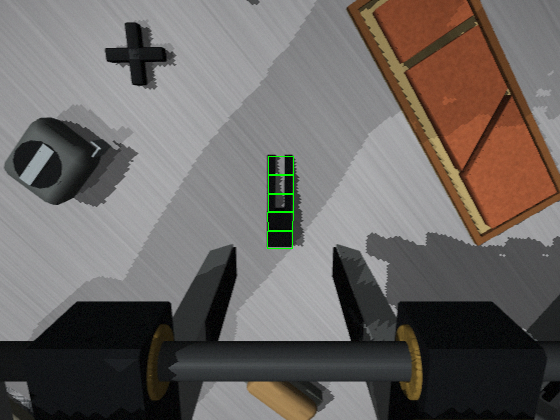

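```bash
cat > c6.py <<'E'
from act import *
tb=R['tub_wedge']; bot.move_pose([tb[0]-.02,tb[1],.25],q(-.5)); bot.sleep(.15)
cv2.imwrite('pics/tubw.png',cams.capture('wrist')[:,:,::-1])
c=R['cross'].copy(); c[2]-=np.pi/2; tc=R['tub_cross']; effector.command_gripper(.07,12)
c2=look('cross','cross',c,c[2],z=.16,tag='cross')
pick(c2[:2],c2[2],.0165,open_=.065,f=12,up=.12)
if sensors.get_gripper_width()>.04:
    place(loc((.026,0),tc),wrap(tc[2]-np.pi/2),.0195,.060,hov=.11)
    bot.servo_line([*loc((.0,0),tc),.22],vel=.2); bot.sleep(.2)
    cv2.imwrite('pics/tubc.png',cams.capture('wrist')[:,:,::-1])
    st('end')
E
python3 c6.py; python3 -c "
import cv2,numpy as np
a=[cv2.resize(cv2.imread(f'pics/{i}.png'),(400,300)) for i in ('look_cross','tubw','tubc')]
cv2.imwrite('pics/vm3.png',np.vstack([np.hstack(a[:2]),np.hstack([a[2],a[2]*0])]))"
```

```text
look cross 0.6 0.138 [ 0.4486  0.1684 -0.6902] prior [ 0.4486  0.1691 -0.6671]
down hit=False t 50.62 tcp [0.4489 0.1684 0.0168] w 0.0654 F [0.9 0.7 0.2]
gripped t 51.06 tcp [0.4487 0.1686 0.0167] w 0.0458 F [-0.2 -0.5  3.1]
lifted t 52.07 tcp [0.448  0.1684 0.1194] w 0.0455 F [-0.6 -0.6 -1.2]
hover t 53.07 tcp [0.5803 0.3841 0.1095] w 0.0458 F [-0.6 -1.   0.7]
place hit=True t 54.46 tcp [0.5805 0.3864 0.0192] w 0.046 F [-0.6  0.7  4.6]
released t 55.74 tcp [0.5799 0.3862 0.0994] w 0.0601 F [ 0.1 -0.1 -0.7]
end t 56.76 tcp [0.582  0.3604 0.2186] w 0.0598 F [ 0.  -0.5  0.1]
```

View pics/vm3.png

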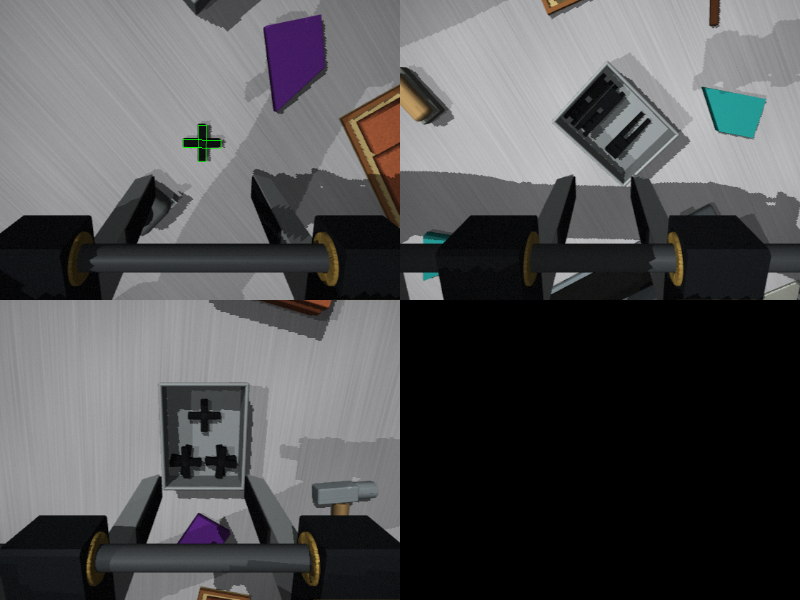

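The montage shows the wedge flat on the free floor of its tub (tile 2, about (627,135)). The cross is flat on the free floor of its tub (tile 3, about (204,415)). I'll check the whole scene once more and hand in.

```bash
python3 look_tray.py 3
python3 - <<'E'
from act import *
bot.sleep(.2)
a=cams.capture('scene')[:,:,::-1]; cv2.imwrite('pics/scene_end.png',a)
b=pickle.load(open('det.pkl','rb'))['scene']['im'][:,:,::-1]
cv2.imwrite('pics/cmp.png',np.hstack([cv2.resize(x[140:290,180:420],(400,250),interpolation=cv2.INTER_CUBIC) for x in (b,a)]))
for n in ('tape','stone'):
    print(n,[(round(d['conf'],2),(np.array(d['at'])*[560,420]).round(1)) for d in cams.pinpoint('scene',n)])
E
```

```text
slant 0.79 iouerr 0.069 tray xy mm [-66.7  -1.9] 0.009
slant 0.68 iouerr 0.044 tray xy mm [14.2 -1. ] 3.141
closer 0.88 iouerr 0.097 tray xy mm [81.3 -1. ] 0.007
tray t 58.58 tcp [ 0.6091 -0.035   0.2499] w 0.0601 F [-0.2 -0.7 -0.2]
tape [(0.64, array([282.5, 178.5])), (0.6, array([216.9, 211.7]))]
stone [(0.49, array([312. , 237.3]))]
```

View pics/cmp.png

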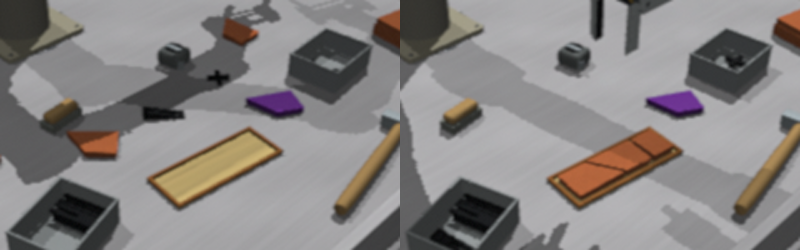

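The before/after pair shows the tape (173,55) and the block (62,113) where they were. The tray is packed flat, and the cross and wedge are in their tubs.

```bash
python3 -c "
from workcell import workorder,sensors
workorder.sign_off(); print(sensors.get_t())"
```

```text
the job is handed in; nothing more can be done
the job is handed in; nothing more can be done
```

I sorted everything and handed the job in, with the robot's clock at about 59 s of the 115 s allowed.

- **Terracotta:** All three pieces are in the tray with the skew edges facing each other. I lowered each one until the arm felt it touch the floor before releasing. The last wrist-camera fit put them within about 2 mm of plan: the slants at x = -67 and +14 mm, the short piece at +81 mm. All three look flat and clear of the rim and of each other.
- **Spacer and wedge:** The loose cross and wedge each lie flat on the free floor of their own tub, as the wrist pictures show.
- **Bystanders:** The tape measure and rubbing block look unmoved in the before/after scene pictures. The purple and turquoise look-alikes were not touched.

**Check that disagreed:** the final network lookup for the rubbing block pointed at the tray instead (confidence 0.49). I judged the block from the picture, where it is plainly in its old place.

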